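Eject a finished biscuit from the stall's mould

ROBOT

A 6-joint arm with a two-finger parallel gripper is mounted at the origin on the work surface. World frame = base frame: x ahead of the robot, y to its left, z up, the work surface at z = 0. Lengths are in m, angles in rad, forces in N, time in s.
With the tool pointing down it reaches from about 0.3 to 0.775 m from the base axis. Payload 14.6 kg.
Tool frame: the origin (TCP) lies at the very end of the fingers, on their centre line; the grasp point (between the pads) lies 19 mm behind it; z points along the fingers, y is the line along which they close (so a half turn about z gives the same grasp; the last joint's range is limited). The gripper opens to 94 mm and grips with 3 to 60 N. Pads are 16 mm wide; open, the fingers measure 119 mm over their backs; the gripper's body (75 mm by 177 mm) begins 78 mm behind the grasp point.
Start: joints at [1.282, 0.3, 1.521, -0, 1.321, -0.067], TCP at [0.121, 0.537, 0.205] pointing down, gripper open.
Joint ranges: [-3.03, 3.03], [-0.79, 2.21], [0.23, 2.52], [-1.04, 4.18], [0, 3.07], [-2.55, 2.55]. Speed limits (rad/s): [2.22, 2.22, 2.57, 3.14, 3.14, 3.14].

INTERFACE

Orientations are given as [roll, pitch, yaw] about the fixed x, y, z axes, in that order (R = Rz(yaw) Ry(pitch) Rx(roll)).
In Python, from station import ctrl gives the robot as it stands.
- The arm moves only by the tool move_arm, never from a script. Its argument "targets" is a list of rows, each a list of 6 numbers: the shift along the tool's x, y, z in units of 1000 mm (1.0 is 1000 mm), then the turn, a rotation vector about the tool's x, y, z in units of 30 degrees (1.0 is 30 degrees). In form: [[tx, ty, tz, ax, ay, az], ...]. A call has exactly 5 rows; each row is the pose to reach, as a shift and turn from the pose commanded when the call began, along the tool's axes at that moment; what a row does not reach only later rows make up. A row lasts 1/12 s, in which the tool goes at most 41.7 mm and 7.16 degrees, less where a joint would pass 70% of its speed; a pose out of reach is approached as far as the arm can. A call with a number of a shift or a turn outside -1 to 1 is refused whole. A call with a gripper value outside its range is refused whole. "fingers" is the opening, from -1 (shut) to 1 (fully open), set as the call begins (left out, the last holds). The fingers move at their own pace and stop on an object; "grip_force" is the grip in N (left out, the last holds). Time passes only in rows, so rows that repeat a pose let the fingers close, or fill a call up. It gives the time, the measured TCP pose, the force and the opening at its end, in the units of the state.
- ctrl.get_obs(): the state, without advancing time (a new reading comes with each control period).
- ctrl.camera(name): name is "scene" or "top"; returns the picture (420x560x3 uint8, red, green, blue); there is no depth.
- ctrl.camera_info(name): a dict with "fx", "fy", "cx", "cy" (pixels), "rvec" (rotation vector, rad) and "tvec" (3), from world to camera coordinates, as OpenCV has them. Camera axes: x right, y down, z forward; pixel columns grow to the right and rows downward; lengths in m; the calibration is good to about 2 mm. A picture is of the moment at which its call begins. camera_info takes no time and is no camera call.
- ctrl.hand_in(): hands the job in, once; it reports no verdict.
The state is a dict: "time_s": time; "qpos": joint angles; "joint_vel": joint speeds; "tau": joint torques, N m; "ee_pos": TCP position; "eef_rot": TCP orientation; "force": force on the tool from outside, world axes, zero at the start; "moment": the same for the moment, N m; "grip_width": finger opening in m.
Only numpy, scipy, OpenCV 4.12 (cv2) and the standard library are available. Lean on these libraries where they do the work, as an engineer would, in place of code of your own. Each camera call takes 0.05 s, during which the arm holds its last target. There are 200 camera calls.

TASK

Swing the mould's hold-down arm up and right over, so that it stays open by itself. Then push the spring ejector fully in so that the biscuit drops into the clear punnet waiting at the mouth, and let the ejector spring all the way back out. Leave the arm open, keep the gripper off the biscuit, and leave the punnet and the other things on the table where they stand.

Things in the scene. Friction and masses are not known exactly. Their poses are not given: they have to be found in the camera images.
- mould: bench biscuit mould fixed to the table: aluminium block 50 mm high on a steel plate. Origin at table level under it; x points along the channel to the mouth, z up. The channel on the block, open on top, 60 mm wide inside, walls to 68 mm above the table (outer faces y +-36 mm), runs from x -65 to the mouth at x 80 mm. Two hinge cheeks, 92 mm high, stand at x 23 to 57, y -68 to -42 mm
- holddown (a joint): angle of the hold-down arm: 0 = closed, level over the biscuit; grows as its grip swings up and over to the mould's -y side; it is upright at 1.57, then falls over by its own weight to the stop at 2.5 rad. Light (about 1 N at the grip). When closed a stamp pad lies just over the biscuit and a tab in front of it bars the way out
- holddown_grip (a point): centre of the black grip at the arm's free end: a cylinder 18 mm in diameter, 36 mm long, lying along the mould's x axis, so that it can be pinched on its two end faces and pivots between the pads. Closed, it is 80 mm above the table at x 40, y 58 mm of the mould, with free space under and around it. The steel arm is 14 mm wide, 10 mm thick
- holddown_hinge (a point): hinge axis of the arm, 80 mm above the table at x 40, y -52 mm of the mould, 110 mm from the grip; the axis runs along the mould's x axis
- ejector (a joint): travel of the ejector slide: 0 = sprung out, 0.060 m = fully in; moves along the mould's x axis towards the mouth; needs 4 N to start and 11 N at full travel
- push_plate (a point): on the ejector's black push plate, middle of the face to be pushed (it faces the mould's -x side, away from the mouth), 95 mm above the table. The plate is upright, 46 mm wide, 8 mm thick, from 44 to 110 mm above the table; with the ejector out, this face is at x -144 mm of the mould. Behind it is free space down to the table
- biscuit: round shortbread biscuit, 56 mm in diameter, 14 mm thick, origin at the centre of its underside; lies in the channel in front of the ejector blade
- punnet: open clear plastic box, 130 (x) by 140 (y) by 40 mm high, walls 3 mm, origin at the centre of its underside; stands loose on the table under the mould's mouth
- full_punnet: bystander: closed clear box of biscuits, 120 by 160 by 50 mm, origin at the centre of its underside
- mug: bystander: white mug, 80 mm wide, 90 mm high, origin at the centre of its underside
- jam_jar: bystander: jam jar, 66 mm wide, 85 mm high, origin at the centre of its underside
There are look-alikes about, which are no part of the job. There is more than one size of the mould; the job needs the larger. What is shaped like the punnet but red is not meant.

How it is judged:
By the outcome, as a careful person would: the job done as asked, in the order asked, and still so for the second after the job is handed in, with the robot touching nothing.
It also fails if it takes over 58 s, if anything falls off the work surface, if the arm or the gripper's body presses on something with over 40 N, if the wrist force passes 120 N, or if a joint passes its speed limit or range.

## Working session

There is one attempt and no reset: what is moved stays moved. The work goes in short steps, Python scripts to look and compute and a tool call to move; the robot and the scene stay as the last step left them, time stands still between calls to the robot, and variables do not carry over. Pictures are saved under pics/ and viewed, on a budget of 10 in all, crops included, one or two more only if the job needs it, and the job is handed in when it is done.

Besides the shell and the picture viewer there is one more tool, called after "Request:" as name(argument=value, ...), one argument or row to a line, values as JSON. move_arm: Moves the arm, as the interface text tells. Shifts and turns lie within -1 to 1; 1 stands for 1000 mm of shift or 30 degrees of turn. Its arguments: {"type":"object","properties":{"targets":{"type":"array"},"fingers":{"type":"number"},"grip_force":{"type":"number"}},"required":["targets"]}

```bash
ls; mkdir -p pics; python3 - <<'E'
from station import ctrl
import cv2
for n in("scene","top"):
    im=ctrl.camera(n); cv2.imwrite(f"pics/{n}0.png",im[:,:,::-1]); print(ctrl.camera_info(n))
print(ctrl.get_obs())
E
```

```text
pics
{'fx': 395.6803003760552, 'fy': 395.6803003760552, 'cx': 273.5964102659951, 'cy': 204.3607072197419, 'rvec': array([ 2.00022825,  1.23984012, -0.56337911]), 'tvec': array([-0.17512339, -0.28448987,  1.46203901])}
{'fx': 422.28984113214455, 'fy': 422.28984113214455, 'cx': 285.86423675226945, 'cy': 209.47120514886495, 'rvec': array([ 2.12631853, -2.179102  ,  0.17677485]), 'tvec': array([-0.04927469,  0.57694181,  1.10904662])}
{'time_s': 0.1, 'qpos': array([ 1.28236262e+00,  3.00372399e-01,  1.52153503e+00,  2.08935192e-05,
        1.32069668e+00, -6.66046807e-02]), 'joint_vel': array([ 1.46630785e-03, -3.10322420e-04,  7.44308992e-06,  1.30585204e-04,
       -7.45071259e-04, -6.88130391e-04]), 'tau': array([ 1.83366465e-03, -5.32642508e+01, -3.53283942e+01,  7.09458673e-02,
        2.34556018e-02, -6.42832561e-05]), 'ee_pos': array([0.12093914, 0.53629166, 0.20495995]), 'eef_rot': array([-3.14058479e+00, -8.75109283e-05,  2.91975841e+00]), 'force': array([-0.92985989,  0.48328745,  0.12232064]), 'moment': array([-0.01638838,  0.01858267, -0.00596183]), 'grip_width': 0.09383856131559462}
```

View pics/top0.png

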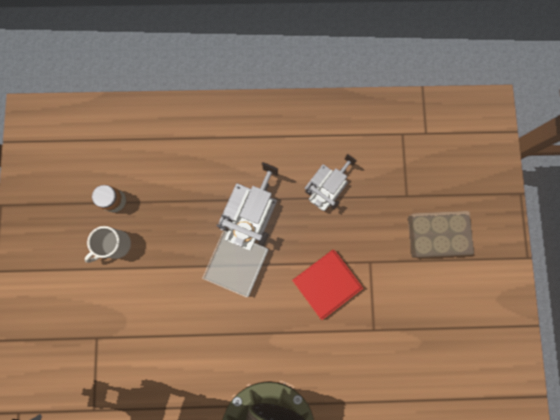

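View pics/scene0.png

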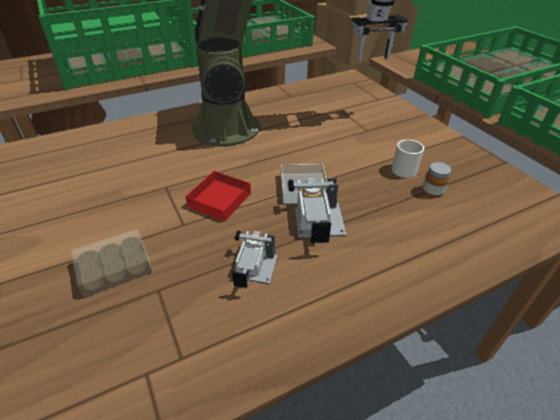

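Top view: larger mould at about (248,215), with the clear punnet at its mouth (237,263); smaller mould at (327,187), red punnet at (328,284). The larger one, with the clear punnet, fits the job. One enlarged crop will confirm it.

```bash
python3 - <<'E'
import cv2,numpy as np
a=cv2.imread("pics/top0.png")[155:305,195:295]; b=cv2.imread("pics/scene0.png")[155:250,270:355]
a=cv2.resize(a,None,fx=4,fy=4,interpolation=cv2.INTER_CUBIC)
b=cv2.resize(b,None,fx=4.7,fy=4.7,interpolation=cv2.INTER_CUBIC)
c=np.zeros((600,800,3),np.uint8); c[:,:400]=a; c[:b.shape[0],400:400+b.shape[1]]=b[:,:400]
cv2.imwrite("pics/crop1.png",c)
E
```

```text
(no output)
```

View pics/crop1.png

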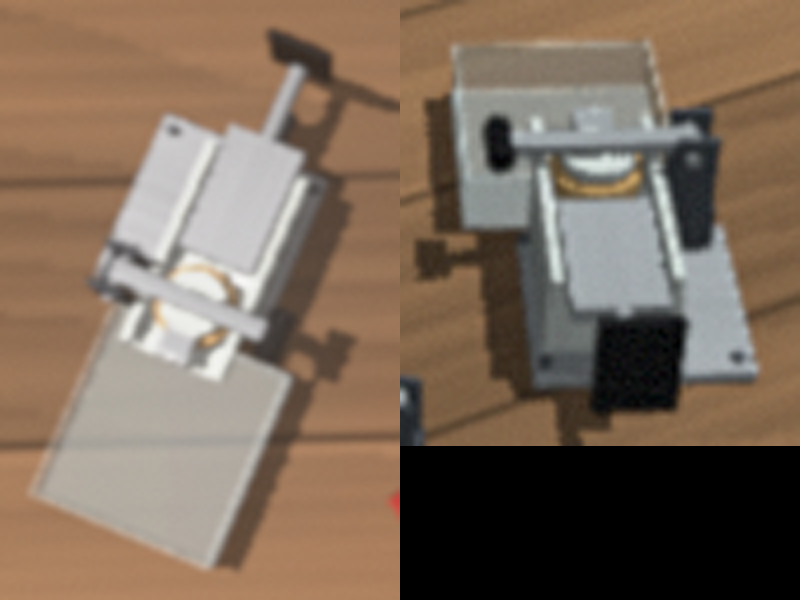

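The crop confirms it. Top: the cheeks are at crop (115,275), the arm runs to the grip at (275,332), with the biscuit under the stamp at (195,305) and the push plate at (300,52). Scene: the grip is at (499,143), the hinge at (693,158) and the plate face at about (638,362). Next I'll fit the mould pose to these.

```bash
cat > h.py <<'E'
import numpy as np, cv2
from station import ctrl
from scipy.spatial.transform import Rotation as R
def proj(n,P):
    i=ctrl.camera_info(n); K=np.array([[i['fx'],0,i['cx']],[0,i['fy'],i['cy']],[0,0,1]])
    return cv2.projectPoints(np.float64(P).reshape(-1,1,3),i['rvec'],i['tvec'],K,None)[0].reshape(-1,2)
def m2w(p,P):
    P=np.atleast_2d(P).astype(float); c,s=np.cos(p[2]),np.sin(p[2])
    return np.c_[p[0]+c*P[:,0]-s*P[:,1],p[1]+s*P[:,0]+c*P[:,1],P[:,2]]
E
python3 - <<'E'
from h import *
from scipy.optimize import least_squares
top=[((222,380),(.08,.036,.068)),((120,338),(.08,-.036,.068)),((275,332),(.04,.058,.08)),((300,50),(-.140,0,.103)),((318,182),(-.065,.036,.068)),((210,138),(-.065,-.036,.068))]
sc=[((499,143),(.04,.058,.08)),((693,158),(.023,-.052,.08)),((597,313),(-.144,.023,.11)),((687,318),(-.144,-.023,.11)),((678,408),(-.144,-.023,.044)),((590,410),(-.144,.023,.044))]
A=np.array([a for a,_ in top]);A=(A+.5)/4-.5+[195,155]
B=np.array([a for a,_ in sc])-[400,0];B=(B+.5)/4.7-.5+[270,155]
PA=[b for _,b in top];PB=[b for _,b in sc]
f=lambda p:np.r_[(proj("top",m2w(p,PA))-A).ravel(),(proj("scene",m2w(p,PB))-B).ravel()]
best=min((least_squares(f,[.5,.05,y],loss='soft_l1') for y in np.arange(-3,3.2,.7)),key=lambda r:r.cost)
p=best.x;print(p,np.degrees(p[2]),best.cost);print(f(p).reshape(-1,2).round(1))
for n,q in dict(grip=(.04,.058,.08),hinge=(.04,-.052,.08),plate=(-.144,0,.095),mouth=(.08,0,.05)).items():
    w=m2w(p,q)[0];print(n,w.round(4),np.hypot(*w[:2]).round(3))
E
```

```text
[0.55492779 0.03527542 2.72291623] 156.01160771916213 6.709437460090056
[[-0.5  0.1]
 [-0.1  0.1]
 [-0.2  0.9]
 [-0.4 -1.1]
 [-3.1 -0.6]
 [-0.8  0.2]
 [-0.8 -0.4]
 [-0.9 -0.8]
 [-0.4  1.8]
 [ 0.2  0.2]
 [-0.5  0.7]
 [-0.6  0.8]]
grip [ 0.4948 -0.0015  0.08  ] 0.495
hinge [0.5395 0.099  0.08  ] 0.549
plate [ 0.6865 -0.0233  0.095 ] 0.687
mouth [0.4818 0.0678 0.05  ] 0.487
```

```bash
cat >> h.py <<'E'
MP=np.array([0.55493,0.03528,2.72292])
def plan(pos,yaw_deg,n,pos0=None,yaw0=None):
    o=ctrl.get_obs(); p0=np.array(o['ee_pos'] if pos0 is None else pos0); y0=o['eef_rot'][2] if yaw0 is None else np.radians(yaw0)
    dy=(np.radians(yaw_deg)-y0+np.pi)%(2*np.pi)-np.pi; d=(np.array(pos)-p0)/n
    for k in range(n):
        t=R.from_euler('xyz',[np.pi,0,y0+dy*k/n]).inv().apply(d)
        print([*t.round(4),round(-np.degrees(dy)/n/30,3)])
E
python3 - <<'E'
from h import *
plan([.495,-.0015,.18],66.0,4)
E
```

```text
[np.float64(-0.1208), np.float64(-0.1106), np.float64(0.0062), np.float64(0.844)]
[np.float64(-0.1565), np.float64(-0.0483), np.float64(0.0062), np.float64(0.844)]
[np.float64(-0.1621), np.float64(0.0233), np.float64(0.0062), np.float64(0.844)]
[np.float64(-0.1366), np.float64(0.0904), np.float64(0.0062), np.float64(0.844)]
```

Request:
move_arm(
  targets=[
    [-0.024,-0.022,0.001,0,0,0.17],
    [-0.048,-0.044,0.002,0,0,0.34],
    [-0.072,-0.066,0.004,0,0,0.51],
    [-0.097,-0.088,0.005,0,0,0.68],
    [-0.121,-0.111,0.006,0,0,0.844],
  ],
  fingers=1,
)

```text
time_s: 0.52
ee_pos: [0.2151, 0.4002, 0.1991]
eef_rot: [-3.141, 0.0, 2.474]
force: [0.4, 0.3, -0.0]
grip_width: 0.0939
```

Request:
move_arm(
  targets=[
    [-0.031,-0.01,0.001,0,0,0.17],
    [-0.063,-0.019,0.002,0,0,0.34],
    [-0.094,-0.029,0.004,0,0,0.51],
    [-0.125,-0.039,0.005,0,0,0.68],
    [-0.1565,-0.048,0.006,0,0,0.844],
  ],
)

```text
time_s: 0.93
ee_pos: [0.3087, 0.2659, 0.1933]
eef_rot: [-3.141, 0.0, 2.032]
force: [1.2, -0.8, -0.8]
grip_width: 0.0939
```

Request:
move_arm(
  targets=[
    [-0.032,0.005,0.001,0,0,0.17],
    [-0.065,0.009,0.002,0,0,0.34],
    [-0.097,0.014,0.004,0,0,0.51],
    [-0.13,0.019,0.005,0,0,0.68],
    [-0.162,0.023,0.006,0,0,0.844],
  ],
)

```text
time_s: 1.35
ee_pos: [0.4022, 0.1313, 0.1873]
eef_rot: [-3.141, 0.0, 1.589]
force: [0.5, 0.9, -0.5]
grip_width: 0.0938
```

Request:
move_arm(
  targets=[
    [-0.027,0.018,0.001,0,0,0.17],
    [-0.055,0.036,0.002,0,0,0.34],
    [-0.082,0.054,0.004,0,0,0.51],
    [-0.109,0.072,0.005,0,0,0.68],
    [-0.1366,0.0904,0.006,0,0,0.844],
  ],
)

```text
time_s: 1.77
ee_pos: [0.4956, -0.0031, 0.1812]
eef_rot: [-3.141, 0.0, 1.148]
force: [0.8, 0.4, 0.4]
grip_width: 0.0938
```

```bash
python3 - <<'E'
from h import *
o=ctrl.get_obs();print(o['time_s'],o['ee_pos'],np.degrees(o['eef_rot']),o['qpos'],o['force'])
im=ctrl.camera("scene");im2=ctrl.camera("top")
a=cv2.resize(im[100:260,240:380],None,fx=2.85,fy=3.0);a=a[:,:,::-1]
b=cv2.resize(im2[150:310,190:310],None,fx=3.3,fy=3.3,interpolation=cv2.INTER_CUBIC)[:,:,::-1]
c=np.zeros((600,800,3),np.uint8);c[:a.shape[0],:a.shape[1]]=a;c[:b.shape[0],400:400+b.shape[1]]=b[:, :400]
cv2.imwrite("pics/p2.png",c)
plan([.495,-.0015,.061],66.0,1)
print(proj("scene",m2w(MP,[(.04,.058,.08)])),proj("scene",[o['ee_pos']]))
E
```

```text
1.7667 [ 0.49559519 -0.0030714   0.18115746] [-1.79974532e+02  7.07159205e-03  6.57491885e+01] [-8.01320260e-02  2.01435302e-01  1.70260171e+00  3.52471473e-05
  1.23801575e+00  3.43112986e-01] [0.78506694 0.40070736 0.38936905]
[np.float64(0.0022), np.float64(-0.0025), np.float64(0.1197), np.float64(-0.013)]
[[289.85191738 184.58776516]] [[290.57185197 153.63746317]]
```

View pics/p2.png

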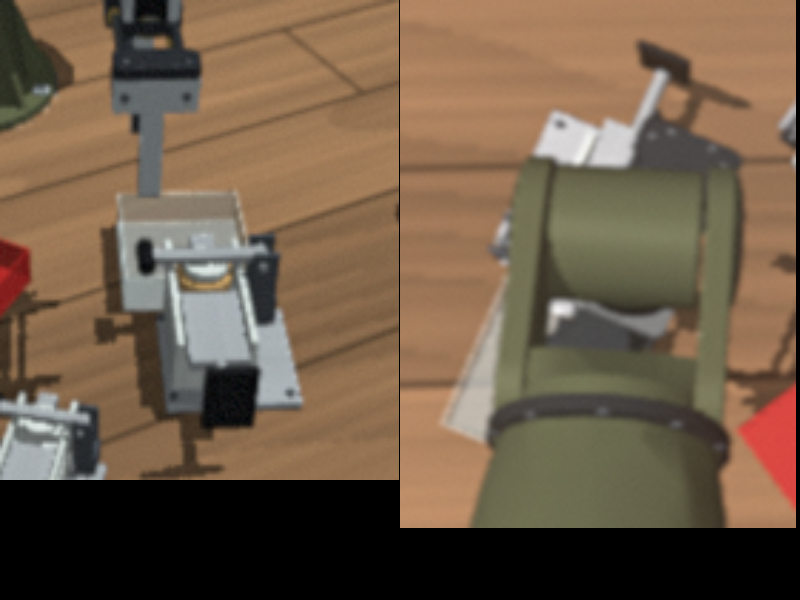

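The fingers straddle the grip line: fingertips at crop (150,193), grip at (146,256). Descending now, then a gentle pinch.

Request:
move_arm(
  targets=[
    [0.001,-0.001,0.03,0,0,0],
    [0.002,-0.002,0.06,0,0,0],
    [0.002,-0.0025,0.085,0,0,0],
    [0.002,-0.0025,0.105,0,0,0],
    [0.002,-0.0025,0.12,0,0,0],
  ],
)

```text
time_s: 2.28
ee_pos: [0.4924, 0.0019, 0.0595]
eef_rot: [-3.139, 0.001, 1.153]
force: [0.8, 0.4, 0.7]
grip_width: 0.0936
```

Request:
move_arm(
  targets=[
    [0,0,0,0,0,0],
    [0,0,0,0,0,0],
    [0,0,0,0,0,0],
    [0,0,0,0,0,0],
    [0,0,0,0,0,0],
  ],
  fingers=-0.1,
  grip_force=8,
)

```text
time_s: 2.7
ee_pos: [0.4941, 0.0014, 0.0625]
eef_rot: [3.14, -0.001, 1.152]
force: [0.6, 1.0, 0.3]
grip_width: 0.0642
```

```bash
python3 - <<'E'
from h import *
o=ctrl.get_obs();print(o['time_s'],o['ee_pos'],np.degrees(o['eef_rot']),o['force'],o['grip_width'])
im=ctrl.camera("scene")
cv2.imwrite("pics/p3.png",cv2.resize(im[120:240,250:370],None,fx=5,fy=5,interpolation=cv2.INTER_CUBIC)[:,:,::-1])
E
```

```text
2.7 [0.49408485 0.00136948 0.06246372] [ 1.79909955e+02 -3.40330026e-02  6.60264102e+01] [0.55595424 1.01169078 0.34515279] 0.06418427300368217
```

View pics/p3.png

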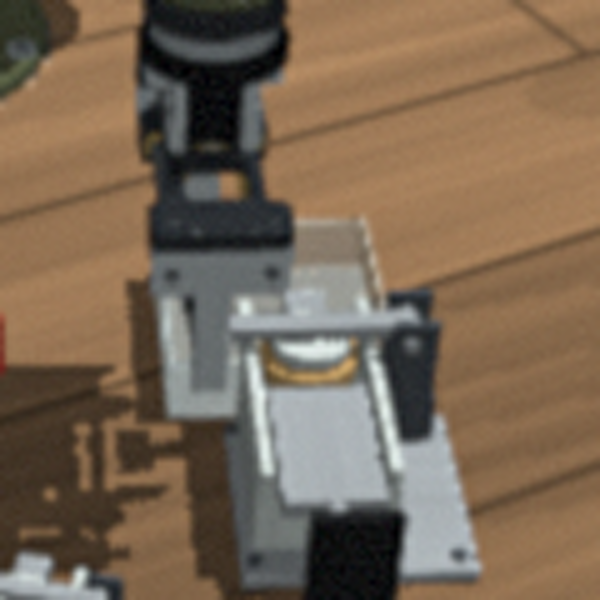

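The near finger, at (208,330), covers the grip, so it is straddled. Closing.

Request:
move_arm(
  targets=[
    [0,0,0,0,0,0],
    [0,0,0,0,0,0],
    [0,0,0,0,0,0],
    [0,0,0,0,0,0],
    [0,0,0,0,0,0],
  ],
  fingers=-0.6,
  grip_force=10,
)

```text
time_s: 3.17
ee_pos: [0.4967, 0.0001, 0.0628]
eef_rot: [3.134, -0.001, 1.152]
force: [15.7, -8.7, -1.2]
grip_width: 0.0362
```

Request:
move_arm(
  targets=[
    [0,0,0,0,0,0],
    [0,0,0,0,0,0],
    [0,0,0,0,0,0],
    [0,0,0,0,0,0],
    [0,0,0,0,0,0],
  ],
)

```text
time_s: 3.58
ee_pos: [0.4966, 0.0001, 0.0628]
eef_rot: [3.134, -0.001, 1.152]
force: [15.9, -9.4, -1.0]
grip_width: 0.0358
```

```bash
python3 - <<'E'
from h import *
o=ctrl.get_obs();print(o['time_s'],o['ee_pos'],np.degrees(o['eef_rot']),o['force'],o['grip_width'])
# arc in tool coords: tool x = -/+ mould y ; print dy,dz of arc
for th in np.linspace(0,2.4,21)[1:]:
    # displacement of grip in mould frame y,z
    dy=.11*(np.cos(th)-1);dz=.11*np.sin(th)
    w=m2w([0,0,MP[2]],[(0,dy,dz)])[0]
    t=R.from_euler('xyz',o['eef_rot']).inv().apply(w); print(round(th,2),t.round(3))
E
```

```text
3.5833 [4.96636883e-01 1.15581676e-04 6.28170155e-02] [ 1.79548383e+02 -7.78571014e-02  6.59934111e+01] [15.87102578 -9.40057978 -0.95471564] 0.03578861411270149
0.12 [ 0.001  0.    -0.013]
0.24 [ 0.003  0.    -0.026]
0.36 [ 0.007  0.    -0.039]
0.48 [ 0.012  0.    -0.051]
0.6 [ 0.019  0.    -0.062]
0.72 [ 0.027  0.001 -0.072]
0.84 [ 0.037  0.001 -0.082]
0.96 [ 0.047  0.001 -0.09 ]
1.08 [ 0.058  0.001 -0.097]
1.2 [ 0.07   0.001 -0.102]
1.32 [ 0.083  0.001 -0.106]
1.44 [ 0.096  0.001 -0.109]
1.56 [ 0.109  0.001 -0.11 ]
1.68 [ 0.122  0.001 -0.109]
1.8 [ 0.135  0.001 -0.107]
1.92 [ 0.148  0.001 -0.103]
2.04 [ 0.16   0.001 -0.098]
2.16 [ 0.171  0.001 -0.091]
2.28 [ 0.182  0.001 -0.083]
2.4 [ 0.191  0.001 -0.074]
```

Gripped at 36 mm. There is an 18 N side load along the mould's x, so my x is about 3 mm off. I'll relieve it with ty +0.003 while starting the arc.

Request:
move_arm(
  targets=[
    [0,0.003,0,0,0,0],
    [0.001,0.003,-0.013,0,0,0],
    [0.003,0.003,-0.026,0,0,0],
    [0.007,0.003,-0.039,0,0,0],
    [0.012,0.003,-0.051,0,0,0],
  ],
)

```text
time_s: 4.0
ee_pos: [0.5016, 0.0109, 0.1131]
eef_rot: [3.141, -0.0, 1.152]
force: [5.8, -0.6, -3.1]
grip_width: 0.036
```

Request:
move_arm(
  targets=[
    [0.007,0,-0.011,0,0,0],
    [0.015,0,-0.021,0,0,0],
    [0.025,0,-0.031,0,0,0],
    [0.035,0,-0.039,0,0,0],
    [0.046,0,-0.046,0,0,0],
  ],
)

```text
time_s: 4.42
ee_pos: [0.5207, 0.0532, 0.1593]
eef_rot: [3.14, 0.0, 1.152]
force: [6.9, -4.0, -3.8]
grip_width: 0.0359
```

Request:
move_arm(
  targets=[
    [0.012,0,-0.005,0,0,0],
    [0.025,0,-0.009,0,0,0],
    [0.038,0,-0.012,0,0,0],
    [0.051,0,-0.013,0,0,0],
    [0.064,0,-0.012,0,0,0],
  ],
)

```text
time_s: 4.83
ee_pos: [0.5473, 0.112, 0.1718]
eef_rot: [3.138, -0.001, 1.152]
force: [7.4, -5.2, 4.9]
grip_width: 0.0358
```

```bash
python3 - <<'E'
from h import *
o=ctrl.get_obs();print(o['time_s'],o['ee_pos'],o['force'],o['grip_width'],o['qpos'])
im=ctrl.camera("scene")
cv2.imwrite("pics/p4.png",cv2.resize(im[100:240,250:390],None,fx=4,fy=4,interpolation=cv2.INTER_CUBIC)[:,:,::-1])
E
```

```text
4.8333 [0.54730926 0.11195429 0.17176211] [ 7.36802052 -5.24191529  4.9222883 ] 0.03579462895847563 [ 1.36626952e-01  3.46111787e-01  1.54045604e+00 -9.09717087e-04
  1.25178156e+00  5.55775462e-01]
```

View pics/p4.png

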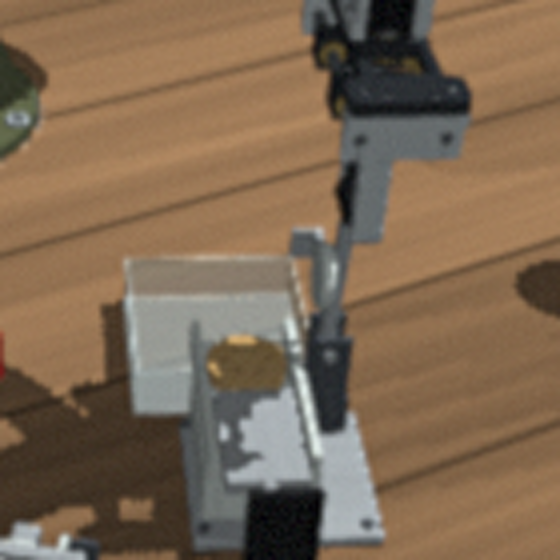

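The arm is upright at about (335,260), still held, and the biscuit is uncovered at (247,362). Continuing past vertical.

Request:
move_arm(
  targets=[
    [0.013,0.001,0.002,0,0,0],
    [0.026,0.001,0.006,0,0,0],
    [0.038,0.001,0.011,0,0,0],
    [0.049,0.001,0.018,0,0,0],
    [0.06,0.001,0.026,0,0,0],
  ],
)

```text
time_s: 5.3
ee_pos: [0.5723, 0.1671, 0.1451]
eef_rot: [3.14, -0.002, 1.152]
force: [4.8, -0.8, 3.2]
grip_width: 0.0358
```

Request:
move_arm(
  targets=[
    [0.005,0,0.004,0,0,0],
    [0.005,0,0.004,0,0,0],
    [0.005,0,0.004,0,0,0],
    [0.005,0,0.004,0,0,0],
    [0.005,0,0.004,0,0,0],
  ],
)

```text
time_s: 5.72
ee_pos: [0.5741, 0.1711, 0.1408]
eef_rot: [3.14, -0.002, 1.152]
force: [6.0, 1.7, 2.4]
grip_width: 0.0361
```

Request:
move_arm(
  targets=[
    [0,0,0,0,0,0],
    [0,0,0,0,0,0],
    [0,0,0,0,0,0],
    [0,0,0,0,0,0],
    [0,0,0,0,0,0],
  ],
  fingers=0.4,
)

```text
time_s: 6.13
ee_pos: [0.5731, 0.1706, 0.1403]
eef_rot: [-3.141, 0.0, 1.152]
force: [-0.0, 0.1, 0.3]
grip_width: 0.0643
```

Request:
move_arm(
  targets=[
    [0,0,0,0,0,0],
    [0,0,-0.015,0,0,0],
    [0,0,-0.035,0,0,0],
    [0,0,-0.06,0,0,0],
    [0,0,-0.09,0,0,0],
  ],
)

```text
time_s: 6.55
ee_pos: [0.5727, 0.1704, 0.2304]
eef_rot: [-3.14, 0.001, 1.152]
force: [0.0, -0.3, 0.4]
grip_width: 0.0659
```

```bash
python3 - <<'E'
from h import *
o=ctrl.get_obs();print(o['time_s'],o['ee_pos'],np.degrees(o['eef_rot']),o['force'],o['grip_width'],o['qpos'])
im=ctrl.camera("scene")
cv2.imwrite("pics/p5.png",cv2.resize(im[80:240,250:410],None,fx=3.7,fy=3.7,interpolation=cv2.INTER_CUBIC)[:,:,::-1])
E
```

```text
6.55 [0.57270563 0.1703771  0.23039481] [-1.79888522e+02  8.27416219e-02  6.60081934e+01] [ 4.56410730e-05 -2.85738818e-01  4.07287073e-01] 0.06585245436891961 [2.27855802e-01 3.91655954e-01 1.34046693e+00 1.98405085e-05
 1.41189271e+00 6.46590062e-01]
```

View pics/p5.png

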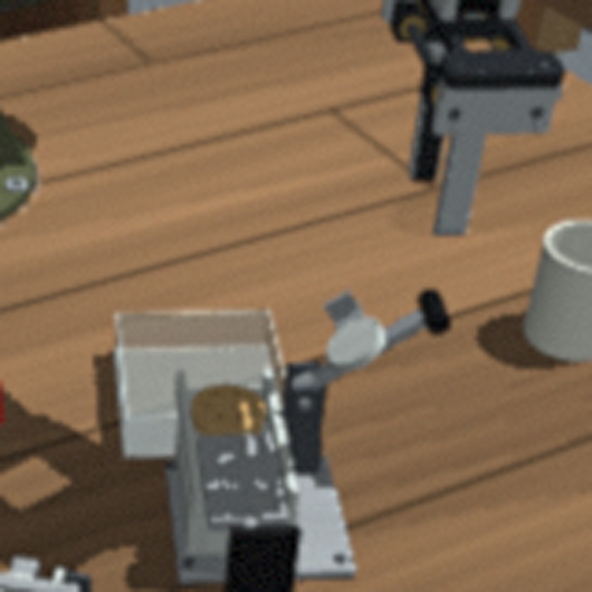

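The arm rests open on its stop: grip at (434,310), hinge at (305,400). The biscuit is still in the channel at (228,412). Next, behind the push plate with the fingers shut.

```bash
python3 - <<'E'
from h import *
w=m2w(MP,[(-.185,0,.20)])[0];print(w); plan(w,156.0,4); plan([*w[:2],.07],156,1,w,156)
E
```

```text
[ 0.72395143 -0.0399314   0.2       ]
[np.float64(-0.033), np.float64(0.0556), np.float64(0.0094), np.float64(-0.75)]
[np.float64(-0.0517), np.float64(0.0387), np.float64(0.0094), np.float64(-0.75)]
[np.float64(-0.0626), np.float64(0.016), np.float64(0.0094), np.float64(-0.75)]
[np.float64(-0.0639), np.float64(-0.0092), np.float64(0.0094), np.float64(-0.75)]
[np.float64(0.0), np.float64(-0.0), np.float64(0.13), np.float64(-0.0)]
```

Request:
move_arm(
  targets=[
    [-0.007,0.011,0.002,0,0,-0.15],
    [-0.013,0.022,0.004,0,0,-0.3],
    [-0.02,0.033,0.006,0,0,-0.45],
    [-0.026,0.044,0.008,0,0,-0.6],
    [-0.033,0.0556,0.009,0,0,-0.75],
  ],
  fingers=-1,
  grip_force=20,
)

```text
time_s: 7.02
ee_pos: [0.6109, 0.1174, 0.2211]
eef_rot: [-3.141, -0.0, 1.549]
force: [0.3, -0.2, 0.2]
grip_width: 0.036
```

Request:
move_arm(
  targets=[
    [-0.01,0.008,0.002,0,0,-0.15],
    [-0.021,0.015,0.004,0,0,-0.3],
    [-0.031,0.023,0.006,0,0,-0.45],
    [-0.041,0.031,0.008,0,0,-0.6],
    [-0.0517,0.0387,0.009,0,0,-0.75],
  ],
)

```text
time_s: 7.43
ee_pos: [0.6483, 0.0646, 0.212]
eef_rot: [-3.141, -0.0, 1.941]
force: [-0.0, 0.2, 0.4]
grip_width: 0.0028
```

Request:
move_arm(
  targets=[
    [-0.0125,0.003,0.002,0,0,-0.15],
    [-0.025,0.006,0.004,0,0,-0.3],
    [-0.0375,0.01,0.006,0,0,-0.45],
    [-0.05,0.013,0.008,0,0,-0.6],
    [-0.0626,0.016,0.009,0,0,-0.75],
  ],
)

```text
time_s: 7.85
ee_pos: [0.6857, 0.0119, 0.2029]
eef_rot: [-3.141, -0.0, 2.334]
force: [0.2, -0.2, -0.1]
grip_width: 0.0004
```

Request:
move_arm(
  targets=[
    [-0.013,-0.002,0.002,0,0,-0.15],
    [-0.026,-0.004,0.004,0,0,-0.3],
    [-0.038,-0.006,0.006,0,0,-0.45],
    [-0.051,-0.007,0.008,0,0,-0.6],
    [-0.064,-0.009,0.009,0,0,-0.75],
  ],
)

```text
time_s: 8.27
ee_pos: [0.7232, -0.0407, 0.1939]
eef_rot: [-3.141, -0.0, 2.727]
force: [0.1, 0.3, 0.1]
grip_width: 0.0007
```

```bash
python3 - <<'E'
from h import *
im=ctrl.camera("scene")
o=ctrl.get_obs();print(o['time_s'],o['ee_pos'],np.degrees(o['eef_rot']),o['force'],o['grip_width'],o['qpos'])
plan([.72395,-.03993,.072],156,1)
cv2.imwrite("pics/p6.png",cv2.resize(im[110:270,240:400],None,fx=3.7,fy=3.7,interpolation=cv2.INTER_CUBIC)[:,:,::-1])
E
```

```text
8.3167 [ 0.72375808 -0.0427379   0.19334197] [-1.79963725e+02 -4.24027266e-02  1.56478444e+02] [ 0.35163016 -1.30665007 -0.75660559] 0.0003372383304716894 [-1.09340481e-01  7.24816644e-01  9.22045077e-01 -3.86164807e-04
  1.49562551e+00 -1.26957927e+00]
[np.float64(0.0009), np.float64(0.0027), np.float64(0.1213), np.float64(0.016)]
```

View pics/p6.png

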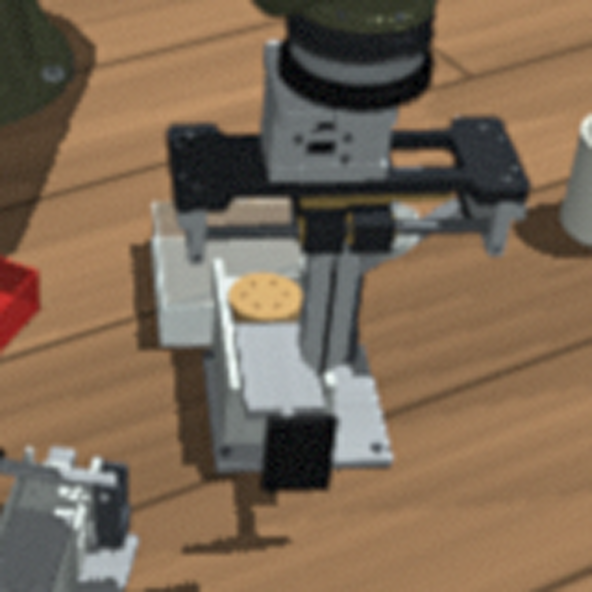

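```bash
python3 - <<'E'
from h import *
o=ctrl.get_obs(); f=lambda P:((proj("scene",P)-[240,110])*3.7).round(0)
print(f([o['ee_pos']]), f([[*o['ee_pos'][:2],.072]]))
print(f(m2w(MP,[(-.144,.023,.11),(-.144,-.023,.11),(-.144,-.023,.044),(-.144,.023,.044),(-.185,0,.072)])))
E
```

```text
[[317. 362.]] [[300. 508.]]
[[263. 418.]
 [336. 416.]
 [327. 489.]
 [257. 491.]
 [304. 507.]]
```

Request:
move_arm(
  targets=[
    [0,0,0.025,0,0,0.016],
    [0,0,0.05,0,0,0.016],
    [0,0,0.08,0,0,0.016],
    [0,0,0.105,0,0,0.016],
    [0,0,0.121,0,0,0.016],
  ],
)

```text
time_s: 8.73
ee_pos: [0.7216, -0.0397, 0.0701]
eef_rot: [-3.141, -0.003, 2.713]
force: [-0.6, -0.1, 0.2]
grip_width: 0.0003
```

Request:
move_arm(
  targets=[
    [0.002,0,0,0,0,0],
    [0.004,0,0,0,0,0],
    [0.006,0,0,0,0,0],
    [0.008,0,0,0,0,0],
    [0.01,0,0,0,0,0],
  ],
)

```text
time_s: 9.15
ee_pos: [0.7142, -0.0359, 0.0751]
eef_rot: [3.141, 0.002, 2.714]
force: [-0.6, 0.1, -0.5]
grip_width: 0.0006
```

```bash
python3 - <<'E'
from h import *
im=ctrl.camera("scene");im2=ctrl.camera("top")
o=ctrl.get_obs();print(o['time_s'],o['ee_pos'],np.degrees(o['eef_rot']),o['force'])
a=cv2.resize(im[150:270,270:370],None,fx=4,fy=4,interpolation=cv2.INTER_CUBIC)
b=cv2.resize(im2[130:250,220:320],None,fx=4,fy=4,interpolation=cv2.INTER_CUBIC)
cv2.imwrite("pics/p7.png",np.hstack([a,b])[:,:,::-1])
E
```

```text
9.25 [ 0.71393025 -0.03589453  0.07453981] [1.79976450e+02 7.15937559e-02 1.55530358e+02] [-0.34286524 -1.00283471 -0.17140895]
```

View pics/p7.png

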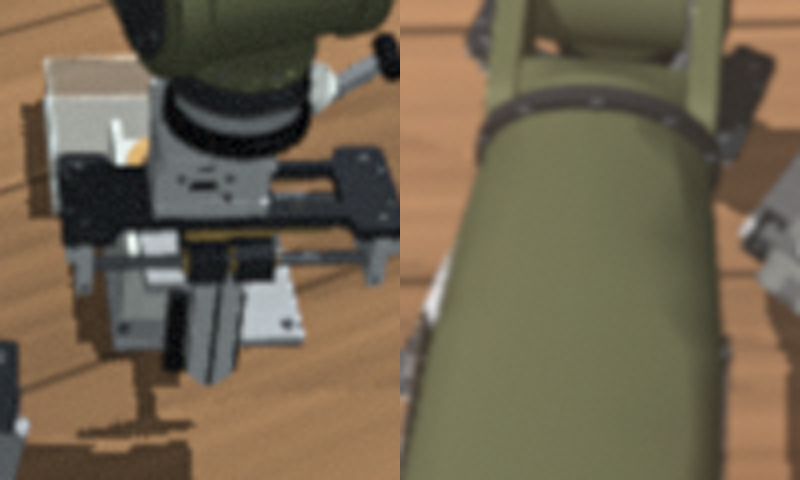

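The fingers are behind the plate: fingers at x 190–240, plate about 165–240 in the crop, roughly 6 mm to the −y side. I'll recentre by 5 mm and approach.

Request:
move_arm(
  targets=[
    [0.004,-0.005,0,0,0,0],
    [0.008,-0.005,0,0,0,0],
    [0.012,-0.005,0,0,0,0],
    [0.016,-0.005,0,0,0,0],
    [0.02,-0.005,0,0,0,0],
  ],
)

```text
time_s: 9.67
ee_pos: [0.6933, -0.0322, 0.0736]
eef_rot: [3.142, 0.0, 2.715]
force: [4.6, -2.9, -1.5]
grip_width: 0.0005
```

Request:
move_arm(
  targets=[
    [0.002,0,0,0,0,0],
    [0.004,0,0,0,0,0],
    [0.006,0,0,0,0,0],
    [0.008,0,0,0,0,0],
    [0.01,0,0,0,0,0],
  ],
)

```text
time_s: 10.08
ee_pos: [0.6847, -0.0283, 0.0736]
eef_rot: [3.141, 0.001, 2.714]
force: [5.1, -2.7, -1.2]
grip_width: 0.0006
```

In contact at about 5 N, and the slide is moving. Pushing on.

Request:
move_arm(
  targets=[
    [0.008,0,0,0,0,0],
    [0.017,0,0,0,0,0],
    [0.026,0,0,0,0,0],
    [0.035,0,0,0,0,0],
    [0.044,0,0,0,0,0],
  ],
)

```text
time_s: 10.5
ee_pos: [0.6449, -0.0103, 0.0736]
eef_rot: [3.141, 0.003, 2.714]
force: [10.3, -4.9, -4.0]
grip_width: 0.0006
```

Request:
move_arm(
  targets=[
    [0.002,0,0,0,0,0],
    [0.004,0,0,0,0,0],
    [0.006,0,0,0,0,0],
    [0.008,0,0,0,0,0],
    [0.009,0,0,0,0,0],
  ],
)

```text
time_s: 10.92
ee_pos: [0.6395, -0.0079, 0.074]
eef_rot: [3.14, 0.01, 2.714]
force: [35.1, -13.2, -17.3]
grip_width: 0.0006
```

The force has risen to 37 N at the stop, about 59 mm of travel. Checking the biscuit while the plate is held in.

```bash
python3 - <<'E'
from h import *
im=ctrl.camera("scene");im2=ctrl.camera("top")
o=ctrl.get_obs();print(o['time_s'],o['ee_pos'],o['force'])
a=cv2.resize(im[130:270,260:360],None,fx=4,fy=4,interpolation=cv2.INTER_CUBIC)
b=cv2.resize(im2[180:320,190:290],None,fx=4,fy=4,interpolation=cv2.INTER_CUBIC)
cv2.imwrite("pics/p8.png",np.hstack([a,b])[:,:,::-1])
E
```

```text
11.0167 [ 0.63949745 -0.00789146  0.07389074] [ 31.26002335 -10.51937198 -14.11207997]
```

View pics/p8.png

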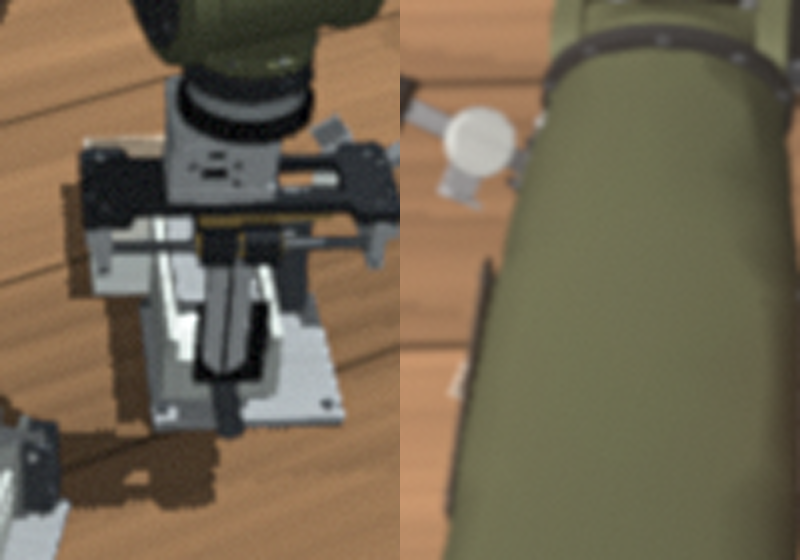

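The plate is right in against the block and the fingers are centred on it. The biscuit is hidden behind the gripper. Retracting gently with the spring, then lifting clear.

Request:
move_arm(
  targets=[
    [-0.012,0,0,0,0,0],
    [-0.024,0,0,0,0,0],
    [-0.036,0,0,0,0,0],
    [-0.048,0,0,0,0,0],
    [-0.06,0,0,0,0,0],
  ],
)

```text
time_s: 11.43
ee_pos: [0.6916, -0.0314, 0.0738]
eef_rot: [3.141, 0.001, 2.714]
force: [2.2, -1.3, 1.4]
grip_width: 0.0006
```

Request:
move_arm(
  targets=[
    [-0.008,0,0,0,0,0],
    [-0.016,0,0,0,0,0],
    [-0.024,0,0,0,0,0],
    [-0.03,0,0,0,0,0],
    [-0.035,0,0,0,0,0],
  ],
)

```text
time_s: 11.85
ee_pos: [0.7229, -0.0456, 0.0733]
eef_rot: [-3.142, -0.001, 2.715]
force: [-0.7, 0.2, -0.3]
grip_width: 0.0006
```

Request:
move_arm(
  targets=[
    [0,0,-0.02,0,0,0],
    [0,0,-0.045,0,0,0],
    [0,0,-0.075,0,0,0],
    [0,0,-0.105,0,0,0],
    [0,0,-0.13,0,0,0],
  ],
)

```text
time_s: 12.27
ee_pos: [0.7227, -0.0455, 0.2059]
eef_rot: [3.141, 0.001, 2.715]
force: [-0.3, -0.0, -0.4]
grip_width: 0.0005
```

```bash
python3 - <<'E'
from h import *
im=ctrl.camera("scene");im2=ctrl.camera("top")
o=ctrl.get_obs();print(o['time_s'],o['ee_pos'],o['force'])
a=cv2.resize(im[130:270,260:360],None,fx=4,fy=4,interpolation=cv2.INTER_CUBIC)
b=cv2.resize(im2[160:300,190:290],None,fx=4,fy=4,interpolation=cv2.INTER_CUBIC)
cv2.imwrite("pics/p9.png",np.hstack([a,b])[:,:,::-1])
E
```

```text
12.3667 [ 0.723919   -0.04555211  0.2090099 ] [-0.29672298  0.29873547  0.04389034]
```

View pics/p9.png

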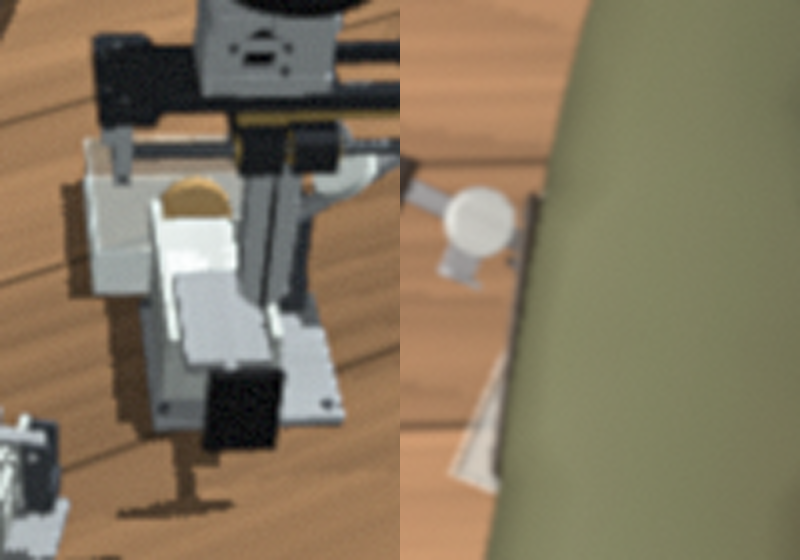

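The ejector is back out and the biscuit is at the punnet, around (197,198), but I need to see whether it lies flat. Moving the arm aside for a clear top view.

Request:
move_arm(
  targets=[
    [0.004,-0.033,-0.008,0,0,0],
    [0.008,-0.066,-0.016,0,0,0],
    [0.012,-0.099,-0.024,0,0,0],
    [0.016,-0.132,-0.032,0,0,0],
    [0.02,-0.165,-0.04,0,0,0],
  ],
)

```text
time_s: 12.78
ee_pos: [0.6349, -0.1884, 0.2431]
eef_rot: [-3.142, -0.001, 2.715]
force: [0.0, -0.4, 0.1]
grip_width: 0.0006
```

Request:
move_arm(
  targets=[
    [0.004,-0.033,0,0,0,0],
    [0.008,-0.066,0,0,0,0],
    [0.012,-0.099,0,0,0,0],
    [0.016,-0.132,0,0,0,0],
    [0.02,-0.165,0,0,0,0],
  ],
)

```text
time_s: 13.2
ee_pos: [0.5484, -0.3304, 0.2428]
eef_rot: [3.141, -0.001, 2.715]
force: [1.1, -0.2, -0.0]
grip_width: 0.0004
```

```bash
python3 - <<'E'
from h import *
im=ctrl.camera("scene");im2=ctrl.camera("top")
o=ctrl.get_obs();print(o['time_s'],o['ee_pos'],o['force'])
old=cv2.imread("pics/top0.png")[150:300,190:290]
z=lambda q:cv2.resize(q,(400,600),interpolation=cv2.INTER_CUBIC)
b=z(im2[150:300,190:290][:,:,::-1])
a=cv2.resize(im[130:270,260:360],None,fx=4,fy=4,interpolation=cv2.INTER_CUBIC)[:,:,::-1]
c=np.zeros((600,800,3),np.uint8);c[:560,:400]=a;c[:,400:]=b
cv2.imwrite("pics/p10.png",c)
d=np.abs(im2.astype(int)-cv2.imread("pics/top0.png")[:,:,::-1]).sum(2)
for n,(x,y,w,h) in dict(mug=(80,225,55,40),jar=(88,180,40,35),full=(408,208,68,55),red=(290,248,75,72),punnet_low=(200,255,50,45)).items(): print(n,d[y:y+h,x:x+w].mean().round(1),d[y:y+h,x:x+w].max())
E
```

```text
13.3 [ 0.54711048 -0.33279536  0.24274741] [-0.34827746  0.50988662 -0.06431798]
mug 28.0 52
jar 27.8 52
full 93.2 367
red 39.8 214
punnet_low 40.4 227
```

View pics/p10.png

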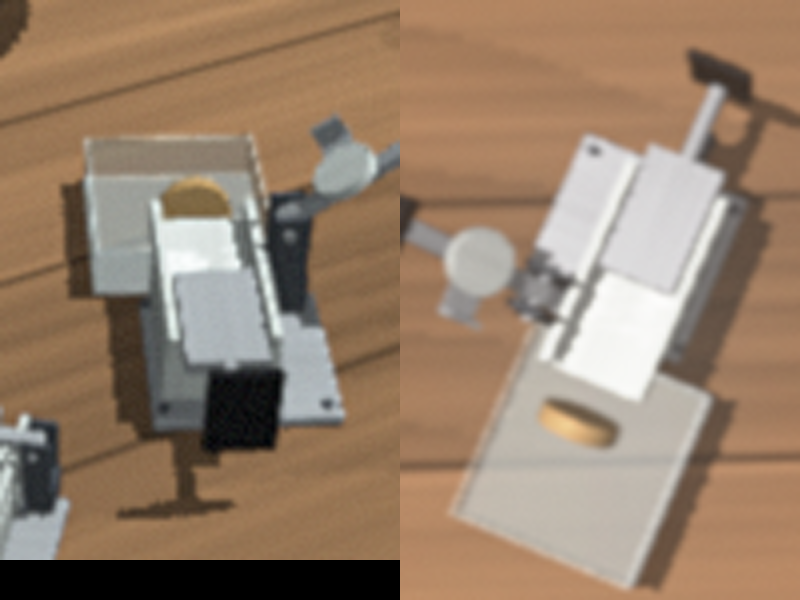

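The biscuit is in the clear punnet, but it appears to be on edge at crop (578,420). The arm is open, the ejector is out and the punnet corners are unchanged. Next: is the biscuit settled, and where does it sit?

Request:
move_arm(
  targets=[
    [0,0,0,0,0,0],
    [0,0,0,0,0,0],
    [0,0,0,0,0,0],
    [0,0,0,0,0,0],
    [0,0,0,0,0,0],
  ],
)

```text
time_s: 13.72
ee_pos: [0.5501, -0.3286, 0.2434]
eef_rot: [3.142, -0.0, 2.716]
force: [0.1, 0.1, -0.1]
grip_width: 0.0001
```

Request:
move_arm(
  targets=[
    [0,0,0,0,0,0],
    [0,0,0,0,0,0],
    [0,0,0,0,0,0],
    [0,0,0,0,0,0],
    [0,0,0,0,0,0],
  ],
)

```text
time_s: 14.13
ee_pos: [0.5496, -0.3294, 0.2434]
eef_rot: [-3.142, -0.0, 2.715]
force: [0.1, 0.9, 0.2]
grip_width: 0.0004
```

```bash
python3 - <<'E'
from h import *
from scipy.optimize import fsolve
im=ctrl.camera("scene");im2=ctrl.camera("top")
print(ctrl.get_obs()['time_s'])
p=cv2.imread("pics/p10.png")
b=cv2.resize(im2[150:300,190:290][:,:,::-1],(400,600),interpolation=cv2.INTER_CUBIC)
print("diff",np.abs(b.astype(int)-p[:,400:]).mean(),np.abs(b.astype(int)-p[:,400:])[380:460,120:240].max())
def back(n,px,z): return fsolve(lambda q:proj(n,m2w(MP,[(q[0],q[1],z)]))[0]-px,[.1,0])
for c in [(540,405),(617,435),(578,420),(585,402),(572,440),(452,515),(632,588),(712,400)]:
    px=np.array([(c[0]-400+.5)/4-.5+190,(c[1]+.5)/4-.5+150])
    print(c,[ (z,back("top",px,z).round(3)) for z in (.003,.04,.056)])
for c in [(197,178),(165,208),(230,210)]:
    px=np.array([(c[0]+.5)/4-.5+260,(c[1]+.5)/4-.5+130]); print('sc',c,[(z,back("scene",px,z).round(3)) for z in (.04,.056)])
hi=cv2.resize(im[165:205,285:335],None,fx=8,fy=8,interpolation=cv2.INTER_CUBIC); h2=cv2.resize(im2[230:270,310-90:360-90],None,fx=8,fy=8,interpolation=cv2.INTER_CUBIC)
cv2.imwrite("pics/p11.png",np.hstack([hi,h2])[:,:,::-1])
E
```

```text
14.2333
diff 0.6420930555555555 4
(540, 405) [(0.003, array([ 0.108, -0.032])), (0.04, array([ 0.108, -0.027])), (0.056, array([ 0.108, -0.025]))]
(617, 435) [(0.003, array([0.107, 0.025])), (0.04, array([0.107, 0.028])), (0.056, array([0.107, 0.03 ]))]
(578, 420) [(0.003, array([ 0.108, -0.004])), (0.04, array([0.107, 0.   ])), (0.056, array([0.107, 0.002]))]
(585, 402) [(0.003, array([ 0.094, -0.004])), (0.04, array([ 0.095, -0.   ])), (0.056, array([0.095, 0.002]))]
(572, 440) [(0.003, array([ 0.122, -0.002])), (0.04, array([0.121, 0.002])), (0.056, array([0.121, 0.004]))]
(452, 515) [(0.003, array([ 0.2  , -0.058])), (0.04, array([ 0.197, -0.052])), (0.056, array([ 0.196, -0.049]))]
(632, 588) [(0.003, array([0.198, 0.076])), (0.04, array([0.195, 0.078])), (0.056, array([0.194, 0.078]))]
(712, 400) [(0.003, array([0.059, 0.076])), (0.04, array([0.061, 0.078])), (0.056, array([0.061, 0.079]))]
sc (197, 178) [(0.04, array([ 0.139, -0.007])), (0.056, array([ 0.117, -0.004]))]
sc (165, 208) [(0.04, array([0.103, 0.02 ])), (0.056, array([0.083, 0.023]))]
sc (230, 210) [(0.04, array([ 0.099, -0.027])), (0.056, array([ 0.079, -0.023]))]
```

View pics/p11.png

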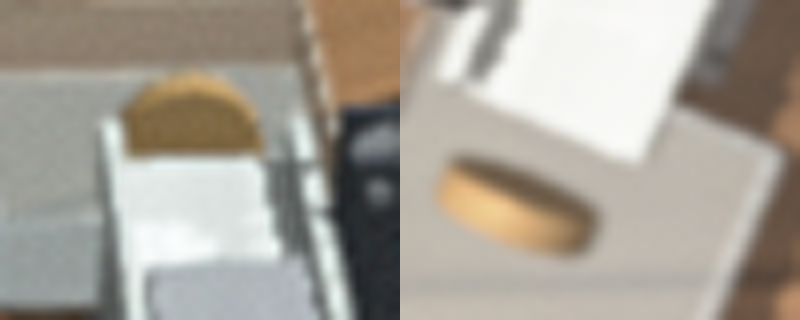

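The biscuit is settled: over 0.9 s the image difference is at most 4 grey levels. It stands on its rim inside the punnet, about x 94–121 and y ±28 of the mould, within the punnet's 62–196, and clear of the mould's mouth. Touching it is ruled out, so it stays as it is. Handing in, with the arm clear of everything.

```bash
python3 -c "
from station import ctrl
print(ctrl.hand_in())"
```

```text
the job is handed in; nothing more can be done
None
```

I handed the job in at about 14.2 s of the 58 s allowed. The biscuit is in the clear punnet, but standing on its rim rather than lying flat.

**What I did:** I used the larger mould, the one with the clear punnet at its mouth. I pinched the hold-down grip on its end faces, swung the arm over past upright to its stop and let go. I then pushed the ejector plate in until the force jumped to about 37–40 N at the stop, followed the spring back out, and moved the gripper clear.

**Last checks:**
- **Hold-down arm:** it rests open by itself on its stop.
- **Ejector:** the push plate is back where it started. Its inward travel measured about 59 mm against the nominal 60 mm, with the force rise showing it was at the stop.
- **Biscuit:** it is well inside the punnet and clear of the mould's mouth. It may lean slightly, but it did not move over the last 0.9 s. I did not touch it, as asked.
- **Punnet and other things:** the punnet's corners, mug and jam jar are unchanged in the image. The image comparison for the closed punnet and the red one did show differences. I put these down to the robot and its shadow there and did not check further. The gripper passed well above the table on that side and felt no contact.

**Where measurements disagreed:** my mould position was about 3 mm off along its length. This put an 18 N side load on the grip when I pinched it, which I eased before swinging the arm. At the plate, the fingers also looked about 6 mm off sideways, and I shifted them 5 mm before pushing.

I viewed 12 pictures, two over the budget of 10, to check that the biscuit had dropped and settled.

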